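# Wedge the bare foot of the weighing slab and hold the slab down

### The job

The marble slab under the bench scale rocks: the foot at its corner farthest from the scale has lost its rubber pad and hangs clear of the bench. Slide the wooden wedge along the bench, thin end first, under that foot until it is just snug without lifting the slab, then press that corner of the slab firmly down onto the wedge with the fingertips, with more than 5 N. The program finishes while still holding it pressed, with the slab level, and without having shoved the slab or upset what stands on it and round it.

Things in the scene. Friction and masses are not known exactly. Their poses are not given: they have to be found in the camera images.
- slab: Loose marble slab, 160 x 160 x 20 mm, 1.5 kg; origin at bench level under its centre, x, y along its sides. Level on brass feet (22 mm across) at x, y = +-58 mm; underside 23 mm, top 43 mm above the bench. Three feet have black rubber pads (26 mm across, 9 mm thick); the one at (-58, -58) has none: a 9 mm gap. About 2 N down on that corner rocks it; about 10 N from the side slides it.
- bare_foot (a point): Centre of the flat brass underside (22 mm across) of the foot without a pad, 9 mm above the bench; axes as those of the slab. The slab's nearest corner lies 31 mm farther out along the diagonal.
- slab_corner (a point): Point on the slab's top straight above the bare foot, free of the scale for 30 mm all round: the place to press; axes as those of the slab.
- wedge_center (a point): Plain light wooden wedge lying flat on the bench, 90 mm long (its x), 34 mm wide (its y), 30 g; thickness falls evenly from 14.8 mm at the thick end (-x) to 4 mm at the thin end (+x), being 9.4 mm at mid-length. The point is its centre, 4.7 mm above its underside. Grip it across its width near the thick end.
- wedge: The same wedge, origin at the centre of its underside.
- scale: Grey bench scale, 90 x 104 mm, 30 mm high, 0.35 kg, loose on the slab toward the corner opposite the bare foot; origin at the centre of its underside, axes nearly those of the slab.
- pan (a point): Centre of the top of the scale's round steel pan (60 mm across).
- check_weight: Brass weight with a knob, 28 mm across, 30 mm high, 0.2 kg, standing on the pan; origin at the centre of its underside.
- vial_a: Bystander: screw-cap vial, 30 mm across, 62 mm high, to the right of the slab; origin at its underside.
- vial_b: Bystander: another such vial beside it.
- mug: Bystander: enamel mug, 74 mm across, 73 mm high, on the left in front of the long balance; origin at its underside.
- tape: Bystander: roll of masking tape lying flat, 98 mm across, 24 mm high, behind the mug on the left; origin at its underside.
There are look-alikes about, which are no part of the job. Leave any purple look-alike of the check_weight alone.

How it is judged (in metres and radians):
On the way:
1. the wedge lies under the bare foot, and the slab is not lifted (x of bare_foot in the frame of wedge_center between -0.03 and 0.035 m and y of bare_foot in the frame of wedge_center between -0.012 and 0.012 m and angle between slab's own z axis and vertical below 0.02 rad), for 0.2 s.
At the end, for the whole second after the job is handed in: Fingers press the slab (over 5 N), which bears on the wedge (over 2 N), at rest, level within 1 degree; bare foot's centre over the wedge (12 mm from its centre line, 10 mm inside its ends); slab moved under 25 mm, scale 35 mm; weight upright within 20 mm of pan centre (contact force between the fingers and slab above 5 N and contact force between wedge and slab above 2 N and angle between slab's own z axis and vertical below 0.0175 rad and x of bare_foot in the frame of wedge_center between -0.03 and 0.035 m and y of bare_foot in the frame of wedge_center between -0.012 and 0.012 m and linear speed of slab below 0.01 m/s and distance of slab from where it was at the start of the episode below 0.025 m and distance of scale from where it was at the start of the episode below 0.035 m and horizontal distance between check_weight and pan below 0.02 m and angle between check_weight's own z axis and vertical below 0.1 rad); the arm keeps its last pose, push and grip.
It fails at once if the slab is shoved more than 25 mm (distance of slab from where it was at the start of the episode above 0.025 m).
It fails at once if the brass weight is knocked or shifted more than 35 mm (distance of check_weight from where it was at the start of the episode above 0.035 m).
It fails at once if a bystander (vial, mug, tape) is shifted more than 30 mm (distance of any of vial_a, vial_b, mug, tape from where it was at the start of the episode above 0.03 m).
It also fails if it takes over 54 s, if anything falls off the work surface, if the arm or the gripper's body presses on something with over 40 N, if the wrist force passes 120 N, or if a joint passes its speed limit or range.

### The arm

A 7-joint arm with a two-finger parallel gripper is mounted at the origin on a cart in front of the work surface, level with it; the furniture and walls round the work are solid. World frame = base frame: x ahead of the robot, y to its left, z up, the work surface at z = 0. Lengths are in m, angles in degrees, forces in N, time in s.
With the tool pointing down it reaches from about 0.425 to 0.875 m from the base axis. Payload 9.9 kg.
Tool frame: the origin (TCP) lies midway between the tips of the shut fingers; the grasp point (between the pads) lies 19 mm behind it; z points along the fingers, y is the line along which they close (so a half turn about z gives the same grasp; the last joint's range is limited). The gripper opens to 85 mm and grips with 20 to 120 N. Pads are 22 mm wide; open, the fingers measure 114 mm over their backs; the gripper's body (76 mm by 85 mm) begins 54 mm behind the grasp point. The pads swing forward as they close: fully open they stand 13 mm farther back than shut.
Start: joints at [62.063, 32.985, 1.427, 82.34, -0.859, 64.687, -3.237], TCP at [0.265, -0.621, 0.231] pointing down, gripper open.
Joint ranges: [-157.87, 157.87], [-19.46, 123.44], [-87.15, 90], [11.01, 140.99], [-62.26, 242.26], [9.8, 113.94], [-161.44, 161.44]. Speed limits (degrees/s): [127.2, 127.2, 172.46, 172.46, 180, 180, 180].

### API

Orientations are given as [roll, pitch, yaw] about the fixed x, y, z axes, in that order (R = Rz(yaw) Ry(pitch) Rx(roll)).
In Python, from workcell import * gives the robot as it stands. The module is installed in compiled form; this text tells all that it offers.
- The arm moves only by the tool carry_out, never from a script. Its argument "series" is one flat list of numbers, 5 for each row, row after row: the closure, from -1 (fully open) to 1 (shut), so that 0 is half open, then the shift along the tool's x, y, z in mm, then the turn about the tool's z in degrees. In form: [gripper, x, y, z, turn, gripper, x, y, z, turn, ...]. A call has 1 to 5 rows; each row shifts and turns the commanded pose from where the row before left it, along the tool's axes as they then stand; what a row does not reach is not made up. A row lasts 1/8 s, in which the tool goes at most 62.5 mm and 10.7 degrees, less where a joint would pass 70% of its speed; a pose out of reach is approached as far as the arm can. A call is refused whole if a number of a shift passes 62.5 or a number of a turn 10.7, either way. A call with a gripper value outside its range is refused whole. The fingers move at their own pace and stop on an object; the grip force is fixed at half the most. Time passes only in rows, so rows that do not move let the fingers close. It gives the time, the measured TCP pose, the force and the opening at its end, in the units of the state.
- get_obs(): the state, without advancing time (a new reading comes with each control period).
- camera(name): name is "scene" or "top" or "wrist"; returns a dict with "frame" (480x640x3 uint8, red, green, blue), "fx", "fy", "cx", "cy" (pixels), "R" (3x3) and "t" (3): a world point X has camera coordinates R X + t; the wrist camera has in their place "hand_eye" (4x4, takes a point from camera to tool coordinates, whose origin is the TCP and whose axes are the flange's). Camera axes: x right, y down, z forward; pixel columns grow to the right and rows downward; lengths in m; the calibration is good to about 2 mm. A picture is of the moment at which its call begins: read the wrist's pose just before it. There is no depth.
- finish_job(): hands the job in, once; it reports no verdict.
Trained networks look in a picture, given as the dict that the camera call returned (one of the last four; its "shot" number tells which), for a name from the list of things; names that differ only in an ending like _2 or _b are one class to them, and where a whole thing is asked for, a point or a joint stands for the part that bears it (a point fixed in the world has none). Each returns a list of dicts, best first, with "confidence" (0 to 1); they miss things now and then, are a little off and sometimes report something else, mostly with a low value. They report only what shows in the picture. A call takes as long as a camera call. They do not tell look-alikes from the thing itself.
- look_for(target, picture): "position" ([x, y, z] in m, in the coordinates of the camera as it stood for that picture, good to about 4 mm: the middle of the surface that is visible of it).
- silhouettes(target, picture): "region" (480x640 bool, what is visible of it).
- landmark_of(target, picture): "position" ([x, y, z] in m, in the coordinates of the camera as it stood for that picture, good to about 4 mm: a listed point, or the origin of a listed thing).
The state is a dict: "time_s": time; "joints": joint angles; "joint_velocities": joint speeds; "effort": joint torques, N m; "tool_pos": TCP position; "ee_rot": TCP orientation; "ft_force": force on the tool from outside, world axes, zero at the start; "ft_torque": the same for the moment, N m; "finger_gap": opening from 0.0 (shut) to 1.0 (fully open).
Only numpy, scipy, OpenCV 4.12 (cv2) and the standard library are available. Lean on these libraries where they do the work, as an engineer would, in place of code of your own. Each camera call takes 0.05 s, during which the arm holds its last target. There are 200 camera calls.

## Working session

There is one attempt and no reset: what is moved stays moved. The work goes in short steps, Python scripts to look and compute and a tool call to move; the robot and the scene stay as the last step left them, time stands still between calls to the robot, and variables do not carry over. Pictures are saved under pics/ and viewed, on a budget of 10 in all, crops included, one or two more only if the job needs it, and the job is handed in when it is done.

Besides the shell and the picture viewer there is one more tool, called after "Call:" by a JSON object that holds its "fn" and its "kwargs", one argument or row to a line. carry_out: Moves the arm, as the interface text tells. Its arguments: {"type":"object","properties":{"series":{"type":"array"}},"required":["series"]}

```bash
mkdir -p pics; cat > h.py <<'E'
from workcell import *
import numpy as np, cv2
from scipy.spatial.transform import Rotation as Rn
def toW(pic,p,o=None):
    p=np.array(p)
    if 'hand_eye' in pic:
        q=(np.array(pic['hand_eye'])@np.r_[p,1])[:3]
        R=Rn.from_euler('xyz',o['ee_rot'],degrees=True).as_matrix()
        return R@q+np.array(o['tool_pos'])
    return np.array(pic['R']).T@(p-np.array(pic['t']))
def px(pic,p): return [round(pic['fx']*p[0]/p[2]+pic['cx']),round(pic['fy']*p[1]/p[2]+pic['cy'])]
def save(pic,n): cv2.imwrite('pics/'+n,pic['frame'][:,:,::-1])
def lm(pic,names,o=None,k=2):
    for n in names:
        for d in landmark_of(n,pic)[:k]:
            print(n,round(d['confidence'],2),np.round(toW(pic,d['position'],o)*1000).astype(int),px(pic,d['position']))
E
python3 - <<'E'
from h import *
o=get_obs(); print(o)
for n in ['top','scene']:
    p=camera(n); save(p,n+'1.png'); print(n)
    lm(p,['slab','bare_foot','slab_corner','wedge_center','wedge','scale','pan','check_weight','vial_a','mug','tape'])
E
```

```text
{'time_s': 0.0, 'joints': array([62.06237077, 33.03276663,  1.4228665 , 82.38750118, -0.85887473,
       64.68572356, -3.23851834]), 'joint_velocities': array([-0.03021051, -0.01533132,  0.07995497,  0.03368385,  0.02827294,
        0.12196906,  0.03008874]), 'effort': array([ 9.35825847e-05, -7.65764666e+01,  2.25024059e+00, -2.85965073e+01,
        1.51861139e-02,  1.27153768e-02, -5.25591884e-05]), 'tool_pos': array([ 0.26504712, -0.62028642,  0.2304346 ]), 'ee_rot': array([-1.79904717e+02,  5.18182298e-03,  2.31376142e+01]), 'ft_force': array([-0.22269574,  0.43673305, -0.09913284]), 'ft_torque': array([-0.03867992, -0.00260441,  0.01537827]), 'finger_gap': 1.003848723877992}
top
slab 0.72 [ 711 -309    0] [476, 195]
slab 0.63 [705 -47   1] [365, 202]
bare_foot 0.7 [627 -21   8] [356, 233]
slab_corner 0.76 [628 -23  40] [357, 231]
wedge_center 0.72 [490  82   8] [314, 293]
wedge 0.7 [488  83  -1] [314, 294]
scale 0.84 [732 -59  44] [371, 186]
pan 0.71 [724 -76  73] [379, 185]
check_weight 0.68 [ 648 -212    3] [436, 222]
check_weight 0.42 [723 -75  75] [379, 186]
vial_a 0.74 [ 74
[... 160 characters left out ...]
7, 233]
scene
slab 0.67 [701 -57   0] [369, 268]
slab 0.35 [485  81   1] [257, 262]
bare_foot 0.81 [626 -22   5] [333, 268]
bare_foot 0.3 [721 -75  70] [384, 249]
slab_corner 0.59 [624 -23  42] [333, 258]
wedge_center 0.71 [486  80  -1] [258, 262]
wedge_center 0.41 [631 -23   7] [335, 267]
wedge 0.67 [484  79   0] [257, 263]
scale 0.6 [735 -61  44] [385, 251]
scale 0.34 [701 -54   1] [369, 267]
pan 0.66 [724 -72  73] [385, 247]
check_weight 0.7 [ 641 -218    0] [387, 332]
check_weight 0.46 [721 -73  76] [384, 246]
vial_a 0.82 [ 706 -304   -1] [440, 351]
vial_a 0.7 [ 740 -253   -1] [437, 325]
mug 0.88 [549 258  -7] [253, 209]
mug 0.57 [736 -62  44] [385, 251]
tape 0.8 [572 385  -2] [242, 177]
```

```bash
python3 - <<'E'
import cv2
a=cv2.imread('pics/top1.png')[150:330,150:510]
cv2.imwrite('pics/top1c.png',cv2.resize(a,None,fx=2.2,fy=2.2,interpolation=cv2.INTER_CUBIC))
E
```

```text
(no output)
```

View pics/top1c.png

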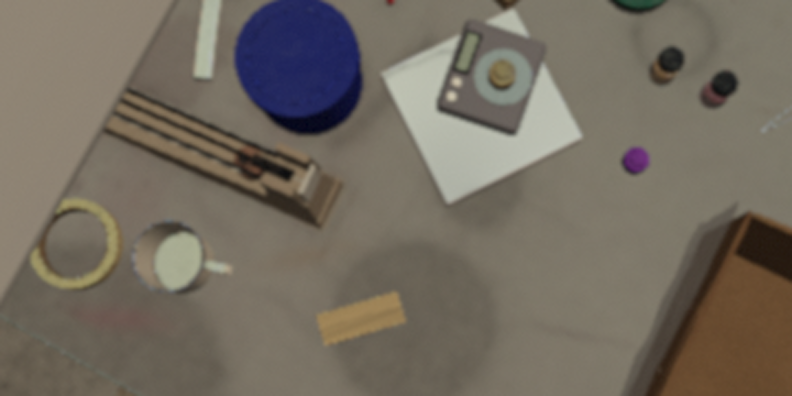

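View pics/scene1.png

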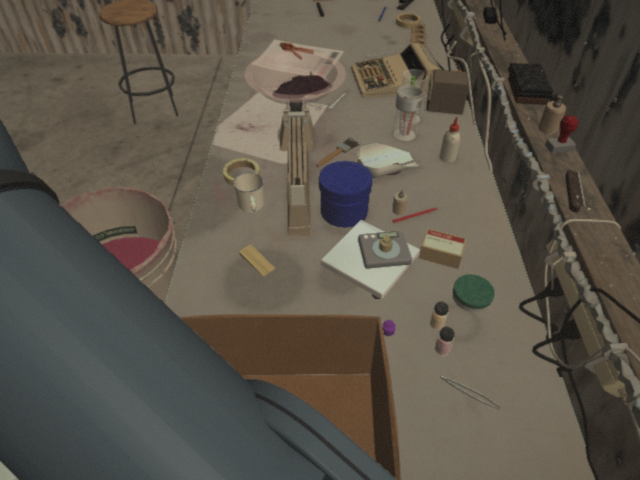

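The slab's near corner is the one farthest from the scale (crop (448,203)), and both cameras put bare_foot at about (627,-22) mm. The wedge lies at crop (362,318), about (488,81) mm. It's the only light wooden piece of that shape. The weight on the pan is the real one and the purple one at crop (636,160) is the look-alike. I'll move over now and check with the wrist camera which end of the wedge is thick.

Call:
{"fn": "carry_out", "kwargs": {
  "series": [-1,0,0,-50,0,-1,30,-26,-10,0,-1,48,-40,0,0,-1,48,-40,0,0,-1,48,-40,0,0]
}}

```text
time_s: 1.82
tool_pos: [0.3686, -0.4163, 0.2915]
ee_rot: [180.0, -0.0, 23.1]
ft_force: [0.3, -0.1, 0.1]
finger_gap: 0.999
```

Call:
{"fn": "carry_out", "kwargs": {
  "series": [-1,48,-40,0,0,-1,48,-40,0,0,-1,31,-50,0,0,-1,31,-50,0,0,-1,31,-50,0,0]
}}

```text
time_s: 2.45
tool_pos: [0.4514, -0.1305, 0.2916]
ee_rot: [180.0, -0.0, 23.1]
ft_force: [1.0, 0.6, 0.9]
finger_gap: 0.999
```

Call:
{"fn": "carry_out", "kwargs": {
  "series": [-1,31,-50,0,0,-1,31,-50,0,0,-1,31,-50,0,0,-1,0,0,0,-10,-1,0,0,0,-10]
}}

```text
time_s: 3.08
tool_pos: [0.4779, 0.0432, 0.2914]
ee_rot: [180.0, -0.0, 43.6]
ft_force: [-0.7, -0.2, 0.3]
finger_gap: 1.001
```

Call:
{"fn": "carry_out", "kwargs": {
  "series": [-1,0,0,0,-10,-1,0,0,0,-10,-1,0,0,0,-10,-1,0,0,0,-10,-1,0,0,0,-10]
}}

```text
time_s: 3.7
tool_pos: [0.4779, 0.0421, 0.2915]
ee_rot: [180.0, 0.0, 93.5]
ft_force: [0.0, -0.6, 0.3]
finger_gap: 1.002
```

```bash
python3 - <<'E'
from h import *
o=get_obs(); p=camera('wrist'); save(p,'w1.png'); print(o['tool_pos'],o['ee_rot'],o['joints']); print(np.round(p['hand_eye'],3))
lm(p,['wedge','wedge_center','bare_foot','slab_corner','slab','scale'],o)
E
```

```text
[0.47790294 0.04208031 0.29145831] [1.79979114e+02 6.49119108e-03 9.34592865e+01] [ 10.28418058  14.34847751 -26.71248788 104.62908247   7.21590276
  62.66704479 -15.57185828]
[[ 0.    -0.964 -0.267  0.068]
 [ 1.     0.     0.     0.001]
 [ 0.    -0.267  0.964 -0.143]
 [ 0.     0.     0.     1.   ]]
wedge 0.59 [487  80   1] [329, 172]
wedge_center 0.92 [492  84   2] [333, 169]
bare_foot 0.7 [631 -18  11] [439, 260]
slab_corner 0.86 [627 -21  44] [444, 270]
scale 0.59 [733 -62  46] [526, 308]
```

View pics/w1.png

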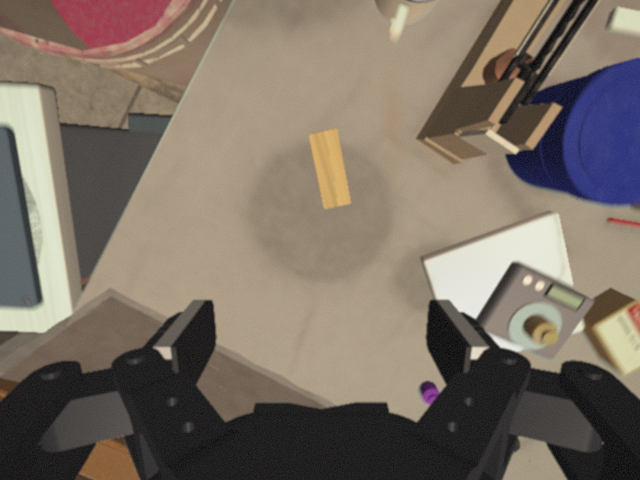

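The wrist view shows the wedge at px (310-350, 128-208), the slab's left corner at (422,260) and the scale at (535,320). The end faces aren't clear, so I'll take an enlarged crop of the wedge and fit its outline.

```bash
cat >> h.py <<'E'
def pix2W(pic,uv,z,o=None):
    d=np.array([(uv[0]-pic['cx'])/pic['fx'],(uv[1]-pic['cy'])/pic['fy'],1.])
    c=toW(pic,[0,0,0],o); v=toW(pic,d,o)-c
    return c+v*(z-c[2])/v[2]
def W2pix(pic,X,o=None):
    if 'hand_eye' in pic:
        R=Rn.from_euler('xyz',o['ee_rot'],degrees=True).as_matrix()
        q=R.T@(np.array(X)-np.array(o['tool_pos'])); p=(np.linalg.inv(pic['hand_eye'])@np.r_[q,1])[:3]
    else: p=np.array(pic['R'])@X+np.array(pic['t'])
    return np.array([pic['fx']*p[0]/p[2]+pic['cx'],pic['fy']*p[1]/p[2]+pic['cy']])
def outline(pic,o,target):
    r=silhouettes(target,pic)[0]; print(target,round(r['confidence'],2))
    m=r['region'].astype(np.uint8); c=max(cv2.findContours(m,0,2)[0],key=cv2.contourArea)
    return m,c
E
python3 - <<'E'
from h import *
o=get_obs(); p=camera('wrist')
for t in ['wedge','slab']:
    m,c=outline(p,o,t); rect=cv2.minAreaRect(c); b=cv2.boxPoints(rect); print(rect,cv2.contourArea(c))
    for q in b: print(np.round(q,1),np.round(pix2W(p,q,.009 if t=='wedge' else .043,o)*1000,1))
im=cv2.resize(p['frame'][118:218,290:370,::-1],None,fx=6,fy=6,interpolation=cv2.INTER_CUBIC)
im2=cv2.resize(p['frame'][205:365,410:590,::-1],None,fx=600/160*.9,fy=600/160,interpolation=cv2.INTER_CUBIC)
cv2.imwrite('pics/w1c.png',im)
E
```

```text
wedge 0.66
((329.2884216308594, 168.44232177734375), (77.46586608886719, 30.201881408691406), 78.69007110595703) 2146.0
[306.9 133.4] [458.8 123.1   9. ]
[336.5 127.5] [492.3 131.3   9. ]
[351.7 203.5] [516.3  45.1   9. ]
[322.1 209.4] [480.9  36.    9. ]
slab 0.84
((499.4453430175781, 267.14691162109375), (81.26917266845703, 146.4137420654297), 71.74243927001953) 8244.0
[417.2 251.5] [592.7  -1.3  43. ]
[556.2 205.6] [740.7  59.9  43. ]
[581.7 282.8] [792.  -29.6  43. ]
[442.7 328.7] [636.4 -98.2  43. ]
```

View pics/w1c.png

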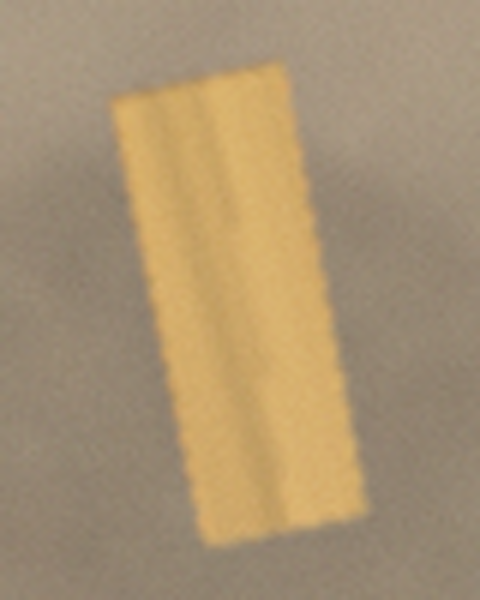

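The top (+y) end looks wider than perspective alone explains and shows a dark sliver of end face. So the thick end is at +y and the thin end points toward the slab. Next I'll compute the pose.

```bash
python3 - <<'E'
from h import *
o=get_obs(); p=camera('wrist')
W=lambda u,v,z:pix2W(p,(u,v),z,o)*1000
tl,tr,bl,br=W(308.8,134.7,.0148),W(338,128.3,.0148),W(324.5,208.8,.004),W(351.2,203.8,.004)
print(tl,tr,bl,br,np.linalg.norm(tl-tr),np.linalg.norm(bl-br))
a=(tl+tr)/2;b=(bl+br)/2;d=b-a;print('len',np.hypot(*d[:2]),'dir',np.degrees(np.arctan2(d[1],d[0])),'mid',(a+b)/2)
# swapped hypothesis
tl,tr,bl,br=W(308.8,134.7,.004),W(338,128.3,.004),W(324.5,208.8,.0148),W(351.2,203.8,.0148)
print('swap',np.linalg.norm(tl-tr),np.linalg.norm(bl-br))
# slab corner edges
g=cv2.cvtColor(p['frame'],cv2.COLOR_RGB2GRAY)
m,c=outline(p,o,'slab'); ap=cv2.approxPolyDP(c,4,True)[:,0]
for q in ap: print(q,np.round(W(*q,.043)))
E
```

```text
[461.08979636 121.66540183  14.8       ] [493.66115156 130.33617285  14.8       ] [483.89456597  36.13784766   4.        ] [516.1555352   44.06861296   4.        ] 33.70571835058495 33.22148662669949
len 88.83351633515302 dir -75.22839595033537 mid [488.70026227  83.05200882   9.4       ]
swap 34.57410802593051 32.38707042239375
slab 0.96
[558 213] [745.  52.  43.]
[548 209] [732.  56.  43.]
[422 255] [599.  -5.  43.]
[433 299] [619. -59.  43.]
[448 299] [637. -58.  43.]
[475 318] [674. -81.  43.]
[515 261] [708.  -6.  43.]
[573 286] [783. -34.  43.]
```

Call:
{"fn": "carry_out", "kwargs": {
  "series": [-1,0,0,0,-10.7,-1,0,0,0,-0.6,-1,34,10,40,0,-1,34,11,40,0,-1,0,0,60,0]
}}

```text
time_s: 4.92
tool_pos: [0.4825, 0.1167, 0.1512]
ee_rot: [179.7, -0.1, 104.4]
ft_force: [1.7, -0.7, -1.0]
finger_gap: 0.998
```

Call:
{"fn": "carry_out", "kwargs": {
  "series": [-1,0,0,60,0,-1,0,0,50,0,-1,0,0,0,0,-1,0,0,0,0]
}}

```text
time_s: 5.42
tool_pos: [0.4821, 0.1136, 0.0427]
ee_rot: [179.9, 0.0, 104.3]
ft_force: [0.6, 1.0, 0.0]
finger_gap: 0.999
```

```bash
python3 - <<'E'
from h import *
o=get_obs(); p=camera('wrist'); save(p,'w2.png'); print(o['tool_pos'],o['ee_rot'])
lm(p,['wedge','wedge_center','bare_foot','slab_corner'],o)
# expected wedge corners overlay
im=p['frame'][:,:,::-1].copy()
c=np.array([.489,.083]);t=np.radians(-75.2);d=np.array([np.cos(t),np.sin(t)]);n=np.array([-d[1],d[0]])
P=[np.r_[c+s*.045*d+w*.017*n,.0148 if s<0 else .004] for s,w in [(-1,-1),(-1,1),(1,1),(1,-1)]]
cv2.polylines(im,[np.array([W2pix(p,X,o) for X in P]).round().astype(int)],True,(0,0,255),1)
cv2.imwrite('pics/w2.png',im)
E
```

```text
[0.48209877 0.11364177 0.0427081 ] [1.79920115e+02 3.82584672e-03 1.04337878e+02]
wedge 0.82 [486  83   3] [312, 325]
wedge 0.38 [551 260   0] [541, 17]
wedge_center 0.9 [492  84   4] [322, 326]
```

View pics/w2.png

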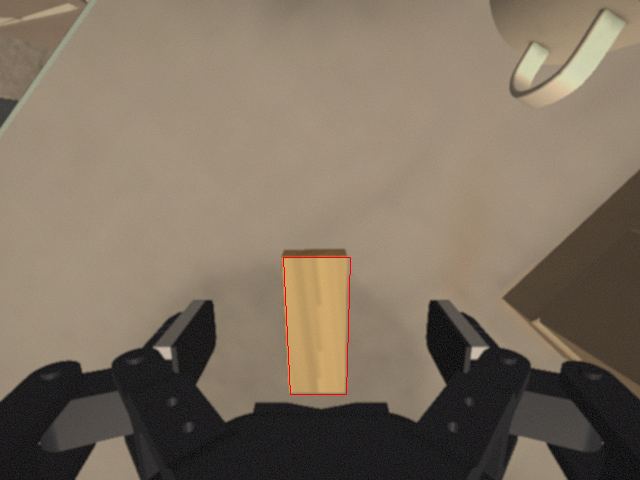

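The overlay matches the wedge, and its dark end face at (315,253) confirms the thick end is at +y, between the fingers. I'll lower and grip.

Call:
{"fn": "carry_out", "kwargs": {
  "series": [-1,0,0,30,0,-1,0,0,10,0,-1,0,0,0,0]
}}

```text
time_s: 6.05
tool_pos: [0.481, 0.1132, 0.0013]
ee_rot: [-180.0, 0.0, 104.4]
ft_force: [0.0, -0.7, -0.5]
finger_gap: 1.002
```

Call:
{"fn": "carry_out", "kwargs": {
  "series": [1,0,0,0,0,1,0,0,0,0,1,0,0,0,0,1,0,0,0,0,1,0,0,0,0]
}}

```text
time_s: 6.68
tool_pos: [0.4816, 0.1133, 0.002]
ee_rot: [179.9, 0.0, 104.4]
ft_force: [-0.9, 0.2, 8.3]
finger_gap: 0.377
```

The gap is about 32 mm, so the wedge is held, and 8 N up means the tips touch the bench. I'll ease up 1 mm and turn to point the thin end along -35°. That approach stays clear of the balance at about (583-629, 103-126). Then I'll move to staging.

Call:
{"fn": "carry_out", "kwargs": {
  "series": [1,0,0,-1,0,1,-15,-4,0,-10,1,0,0,0,-10,1,0,0,0,-10,1,0,0,0,-10.6]
}}

```text
time_s: 7.3
tool_pos: [0.4812, 0.0976, 0.0024]
ee_rot: [180.0, 0.0, 145.4]
ft_force: [0.3, -0.0, -0.5]
finger_gap: 0.379
```

Call:
{"fn": "carry_out", "kwargs": {
  "series": [1,0,0,0,0,1,0,0,0,0]
}}

```text
time_s: 7.55
tool_pos: [0.4811, 0.0977, 0.0023]
ee_rot: [180.0, -0.0, 144.8]
ft_force: [-0.9, 0.2, 0.3]
finger_gap: 0.375
```

```bash
python3 - <<'E'
from h import *
o=get_obs(); p=camera('wrist'); save(p,'w3.png'); print(o['tool_pos'],o['ee_rot'],o['ft_force'])
lm(p,['wedge_center','bare_foot','slab_corner'],o)
p=camera('top')
lm(p,['wedge_center','bare_foot','slab_corner'],o)
p=camera('scene')
lm(p,['wedge_center','bare_foot','slab_corner'],o)
E
```

```text
[0.48111049 0.09767276 0.00230534] [ 1.79997267e+02 -9.05672463e-03  1.44794681e+02] [-0.87440129  0.23858872  0.27088605]
wedge_center 0.71 [514  80   6] [329, 382]
bare_foot 0.9 [624 -24   8] [357, 234]
bare_foot 0.29 [708 -53   4] [368, 200]
slab_corner 0.57 [627 -26  41] [358, 231]
wedge_center 0.8 [505  76   2] [266, 260]
bare_foot 0.94 [629 -23   6] [335, 268]
slab_corner 0.7 [623 -22  40] [332, 258]
```

Call:
{"fn": "carry_out", "kwargs": {
  "series": [1,-40,-13,0,0,1,-40,0,0,0,1,0,0,0,0,1,-20,0,0,0,1,0,0,0,0]
}}

```text
time_s: 8.78
tool_pos: [0.556, 0.0294, 0.0022]
ee_rot: [180.0, 0.0, 145.0]
ft_force: [-0.1, -0.7, 0.9]
finger_gap: 0.381
```

Call:
{"fn": "carry_out", "kwargs": {
  "series": [1,-15,0,0,0,1,-10,0,0,0,1,0,0,0,0]
}}

```text
time_s: 9.15
tool_pos: [0.5767, 0.0149, 0.0022]
ee_rot: [180.0, 0.0, 145.0]
ft_force: [0.3, -0.1, 0.3]
finger_gap: 0.38
```

```bash
python3 - <<'E'
from h import *
o=get_obs(); p=camera('wrist'); print(o['tool_pos'],o['ee_rot'],o['ft_force'])
d=np.array([np.cos(np.radians(o['ee_rot'][2]-180)),np.sin(np.radians(o['ee_rot'][2]-180))]); r=o['tool_pos'][:2]-np.array([.627,-.0215]); print('along',r@d,'lat',r@[-d[1],d[0]])
lm(p,['wedge_center','bare_foot','slab_corner'],o)
for n in ['top','scene']:
    p=camera(n); lm(p,['wedge_center','bare_foot','slab_corner'],o)
    u,v=W2pix(p,[.61,-.01,.02]); u,v=int(u),int(v)
    a=p['frame'][v-45:v+45,u-60:u+60,::-1]; cv2.imwrite('pics/%s4.png'%n,cv2.resize(a,None,fx=3.3,fy=3.3,interpolation=cv2.INTER_CUBIC))
cv2.imwrite('pics/c4.png',np.hstack([cv2.imread('pics/top4.png'),cv2.imread('pics/scene4.png')]))
E
```

```text
[0.57669767 0.01486125 0.00220414] [1.79991799e+02 1.97129611e-02 1.44970390e+02] [ 0.28288151 -0.06200924  0.27455569]
along -0.0620616869469455 lat 0.0009010895000425825
wedge_center 0.77 [606  -6   7] [318, 382]
wedge_center 0.16 [603  -6   0] [315, 366]
wedge_center 0.48 [598  -6   1] [319, 269]
wedge_center 0.25 [700 -51  -4] [367, 267]
bare_foot 0.8 [629 -23   6] [334, 268]
slab_corner 0.95 [621 -21  43] [331, 258]
```

View pics/c4.png

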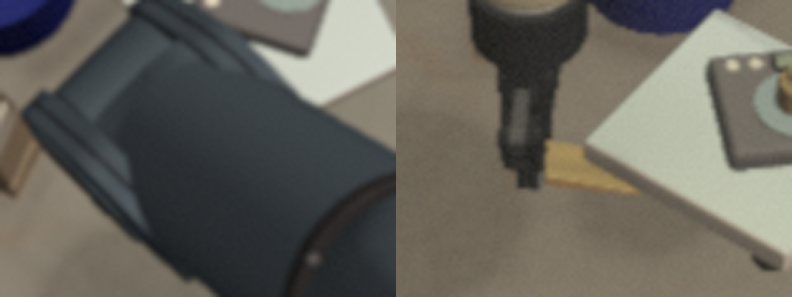

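The right half of the view shows the wedge at crop (590,168) going under the slab's near corner (590,145), with the fingers clear. I'll creep in and watch the force.

Call:
{"fn": "carry_out", "kwargs": {
  "series": [1,-6,0,0,0,1,-4,0,0,0,1,0,0,0,0]
}}

```text
time_s: 10.12
tool_pos: [0.5847, 0.0092, 0.0022]
ee_rot: [180.0, 0.0, 145.0]
ft_force: [-0.1, 0.1, 0.5]
finger_gap: 0.377
```

Call:
{"fn": "carry_out", "kwargs": {
  "series": [1,-2,0,0,0,1,0,0,0,0,1,0,0,0,0]
}}

```text
time_s: 10.5
tool_pos: [0.5859, 0.0087, 0.0023]
ee_rot: [180.0, -0.0, 145.0]
ft_force: [-0.2, -0.4, -0.6]
finger_gap: 0.383
```

Call:
{"fn": "carry_out", "kwargs": {
  "series": [1,-2,0,0,0,1,0,0,0,0,1,0,0,0,0]
}}

```text
time_s: 10.88
tool_pos: [0.5876, 0.0074, 0.0023]
ee_rot: [180.0, 0.0, 145.0]
ft_force: [-0.3, 0.8, -1.0]
finger_gap: 0.376
```

Call:
{"fn": "carry_out", "kwargs": {
  "series": [1,-1.5,0,0,0,1,0,0,0,0,1,0,0,0,0]
}}

```text
time_s: 11.25
tool_pos: [0.5888, 0.0066, 0.0023]
ee_rot: [180.0, -0.0, 145.0]
ft_force: [0.0, -0.4, 0.4]
finger_gap: 0.382
```

```bash
cat > f.py <<'E'
from h import *
L=[]
for i in range(4): p=camera('scene'); L.append(get_obs()['ft_force'])
o=get_obs(); f=np.mean(L,0); t=np.radians(o['ee_rot'][2]-180); d=np.array([np.cos(t),np.sin(t)])
r=o['tool_pos'][:2]-np.array([.627,-.0215])
print('f',np.round(f,2),'axial',round(f[:2]@d,2),'along',np.round(r@d*1000,1),'lat',np.round(r@[-d[1],d[0]]*1000,1),'tcp',np.round(o['tool_pos']*1000,1),'t',o['time_s'])
E
python3 f.py
```

```text
f [-0.14 -0.04 -0.25] axial -0.09 along -47.4 lat 1.1 tcp [588.8   6.6   2.3] t 11.45
```

Call:
{"fn": "carry_out", "kwargs": {
  "series": [1,-2,0,0,0,1,0,0,0,0,1,0,0,0,0]
}}

```text
time_s: 11.82
tool_pos: [0.5905, 0.0054, 0.0023]
ee_rot: [180.0, -0.0, 145.0]
ft_force: [0.4, 1.1, 0.3]
finger_gap: 0.379
```

```bash
python3 f.py
```

```text
f [ 0.06  0.39 -0.09] axial -0.17 along -45.4 lat 1.1 tcp [590.4   5.4   2.3] t 12.025
```

Call:
{"fn": "carry_out", "kwargs": {
  "series": [1,-2,0,0,0,1,0,0,0,0,1,0,0,0,0]
}}

```text
time_s: 12.4
tool_pos: [0.5922, 0.0041, 0.0023]
ee_rot: [180.0, 0.0, 145.0]
ft_force: [0.4, 0.2, -1.1]
finger_gap: 0.378
```

```bash
python3 f.py
```

```text
f [ 0.36 -0.23 -0.81] axial 0.42 along -43.3 lat 1.1 tcp [592.1   4.2   2.3] t 12.6
```

Call:
{"fn": "carry_out", "kwargs": {
  "series": [1,-2,0,0,0,1,0,0,0,0,1,0,0,0,0]
}}

```text
time_s: 12.98
tool_pos: [0.5934, 0.0034, 0.0022]
ee_rot: [-180.0, -0.0, 145.1]
ft_force: [-2.3, 1.8, -0.0]
finger_gap: 0.379
```

```bash
python3 f.py
```

```text
f [-2.92  1.89 -0.49] axial -3.47 along -41.8 lat 1.1 tcp [593.4   3.3   2.2] t 13.175
```

Call:
{"fn": "carry_out", "kwargs": {
  "series": [1,-2,0,0,0,1,0,0,0,0,1,0,0,0,0]
}}

```text
time_s: 13.55
tool_pos: [0.5945, 0.0026, 0.0022]
ee_rot: [-180.0, -0.1, 145.1]
ft_force: [-5.3, 3.1, 1.0]
finger_gap: 0.383
```

```bash
python3 f.py
```

```text
f [-5.62  3.15  1.21] axial -6.41 along -40.5 lat 1.2 tcp [594.5   2.6   2.2] t 13.75
```

Contact came at along ≈ -43 mm, as predicted for a snug fit, and the axial force rose to 6 N. I'll back off 2 mm to relieve it, then release and retreat straight back.

Call:
{"fn": "carry_out", "kwargs": {
  "series": [1,2,0,0,0,1,0,0,0,0,1,0,0,0,0]
}}

```text
time_s: 14.12
tool_pos: [0.5944, 0.0027, 0.0023]
ee_rot: [180.0, 0.1, 145.0]
ft_force: [2.9, -0.5, -5.5]
finger_gap: 0.377
```

```bash
python3 f.py
```

```text
f [ 3.57 -1.68 -5.87] axial 3.88 along -40.6 lat 1.1 tcp [594.3   2.7   2.3] t 14.325
```

Call:
{"fn": "carry_out", "kwargs": {
  "series": [-0.3,0,0,0,0,-0.3,0,0,0,0,-0.3,0,0,0,0,-0.3,0,0,0,0]
}}

```text
time_s: 14.82
tool_pos: [0.5936, 0.0032, 0.0024]
ee_rot: [-180.0, -0.0, 145.0]
ft_force: [-0.7, 0.1, 0.5]
finger_gap: 0.649
```

Call:
{"fn": "carry_out", "kwargs": {
  "series": [-0.3,20,0,0,0,-0.3,40,0,0,0,-0.3,20,0,-50,0,-0.3,0,0,-60,0,-0.3,0,0,-60,0]
}}

```text
time_s: 15.45
tool_pos: [0.5276, 0.0493, 0.1742]
ee_rot: [-180.0, -0.0, 145.1]
ft_force: [1.4, -0.3, 0.1]
finger_gap: 0.653
```

Call:
{"fn": "carry_out", "kwargs": {
  "series": [1,0,0,-40,10,1,0,0,0,10,1,0,0,0,10,1,0,0,0,10,1,0,0,0,0]
}}

```text
time_s: 16.08
tool_pos: [0.528, 0.0491, 0.2125]
ee_rot: [180.0, 0.0, 105.1]
ft_force: [-0.2, -1.2, 1.1]
finger_gap: 0.003
```

```bash
python3 - <<'E'
from h import *
o=get_obs(); p=camera('wrist'); save(p,'w5.png'); print(o['tool_pos'],o['ee_rot'],o['ft_force'],o['finger_gap'])
lm(p,['wedge','wedge_center','bare_foot','slab_corner','slab','scale','check_weight'],o)
for n in ['top','scene']:
    p=camera(n); print(n); lm(p,['wedge_center','bare_foot','slab_corner','slab','scale','check_weight','pan'],o)
E
```

```text
[0.52801102 0.04910643 0.21245906] [1.79996582e+02 2.57684531e-02 1.05115465e+02] [-0.21097148 -1.15423969  1.05352757] 0.00291144925959797
wedge 0.98 [618 -18   1] [384, 295]
wedge_center 0.85 [626 -14   2] [392, 294]
bare_foot 0.78 [630 -20  10] [396, 304]
bare_foot 0.64 [706 -51  -1] [449, 339]
slab_corner 0.96 [632 -24  42] [403, 322]
slab 0.63 [707 -50   0] [450, 339]
scale 0.97 [734 -63  43] [485, 379]
top
bare_foot 0.74 [626 -24   6] [357, 234]
slab_corner 0.88 [629 -23  41] [357, 230]
slab 0.89 [706 -50   5] [367, 201]
scale 0.96 [731 -59  44] [371, 186]
check_weight 0.64 [725 -72  77] [377, 185]
check_weight 0.61 [ 650 -215    2] [438, 221]
pan 0.82 [726 -77  75] [379, 184]
scene
wedge_center 0.85 [618 -22   1] [330, 271]
bare_foot 0.61 [627 -23   8] [334, 267]
slab_corner 0.84 [622 -22  41] [332, 258]
scale 0.72 [734 -63  43] [385, 251]
check_weight 0.64 [721 -73  74] [384, 247]
check_weight 0.64 [ 639 -216   -1] [386, 331]
pan 0.68 [721 -73  71] [384, 248]
pan 0.3 [628 -24   8] [334, 268]
```

View pics/w5.png

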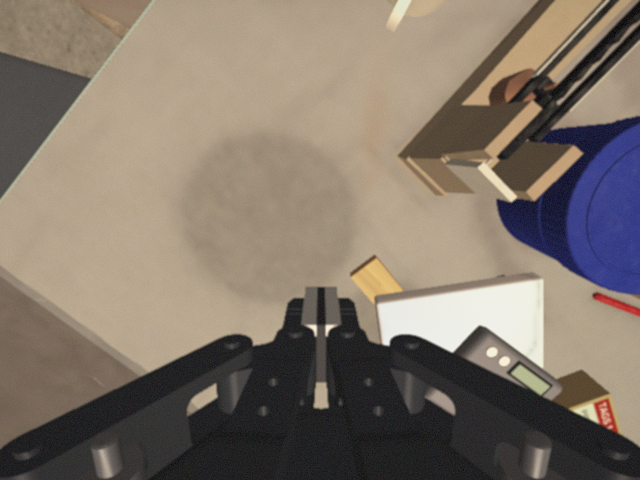

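The wrist view shows the wedge's thick end sticking out at px (351-374, 257-275) by the slab's near corner (377,300). The slab and scale positions match where they started. I'll check the wedge's axis against the foot numerically.

```bash
python3 - <<'E'
from h import *
o=get_obs(); p=camera('wrist')
m,c=outline(p,o,'wedge'); print(cv2.approxPolyDP(c,2,True)[:,0].tolist())
m2,c2=outline(p,o,'slab'); ap=cv2.approxPolyDP(c2,3,True)[:,0]
for q in ap: print(q,np.round(pix2W(p,q,.043,o)*1000))
a=pix2W(p,(351.5,275),.0148,o)[:2];b=pix2W(p,(374,257),.0148,o)[:2]
e=b-a; d=np.array([e[1],-e[0]])/np.linalg.norm(e); m=(a+b)/2
print(a,b,np.linalg.norm(e),'dir',np.degrees(np.arctan2(d[1],d[0])))
for dd in (d,np.array([np.cos(np.radians(-35)),np.sin(np.radians(-35))])):
    c=m+.045*dd; r=np.array([.627,-.022])-c; print('centre',c,'foot in wedge',r@dd,r@[-dd[1],dd[0]])
E
```

```text
wedge 0.87
[[350, 274], [353, 281], [371, 300], [378, 293], [401, 290], [375, 255], [366, 258]]
slab 0.77
[543 280] [745.  51.  43.]
[528 272] [728.  55.  43.]
[376 296] [598.  -5.  43.]
[380 341] [617. -50.  43.]
[387 344] [624. -51.  43.]
[395 335] [629. -40.  43.]
[415 334] [648. -34.  43.]
[452 350] [689. -41.  43.]
[477 325] [703.  -9.  43.]
[483 325] [709.  -7.  43.]
[541 366] [783. -35.  43.]
[ 5.75033130e-01 -6.78630122e-05] [0.59149706 0.024352  ] 0.029451493551797332 dir -33.98794292761037
centre [ 0.62057708 -0.01301376] foot in wedge 0.010349070685626656 -0.0038604547105305946
centre [ 0.62012694 -0.01366887] foot in wedge 0.010408622729876168 -0.002882232383553144
```

Call:
{"fn": "carry_out", "kwargs": {
  "series": [1,-46,37,0,0,1,-47,38,0,0,1,0,0,50,0,1,0,0,60,0,1,0,0,40,0]
}}

```text
time_s: 18.05
tool_pos: [0.6237, -0.0217, 0.0596]
ee_rot: [-179.9, -0.0, 105.0]
ft_force: [0.5, -0.7, 0.5]
finger_gap: -0.002
```

Call:
{"fn": "carry_out", "kwargs": {
  "series": [1,0,0,12,0,1,0,0,0,0,1,0,0,0,0]
}}

```text
time_s: 18.42
tool_pos: [0.626, -0.0212, 0.0522]
ee_rot: [179.8, 0.0, 105.0]
ft_force: [-0.6, 0.2, -0.0]
finger_gap: 0.005
```

```bash
python3 f.py
```

```text
f [0.33 0.12 0.07] axial -0.03 along -0.5 lat -1.5 tcp [625.4 -21.4  51.6] t 18.625
```

Call:
{"fn": "carry_out", "kwargs": {
  "series": [1,0,0,4,0,1,0,0,3,0,1,0,0,1,0,1,0,0,0,0,1,0,0,0,0]
}}

```text
time_s: 19.25
tool_pos: [0.6247, -0.0215, 0.0431]
ee_rot: [180.0, 0.0, 105.0]
ft_force: [-4.0, -0.4, 11.7]
finger_gap: 0.002
```

Call:
{"fn": "carry_out", "kwargs": {
  "series": [1,0,0,1,0,1,0,0,0,0,1,0,0,0,0]
}}

```text
time_s: 19.62
tool_pos: [0.6247, -0.0214, 0.043]
ee_rot: [180.0, 0.1, 105.0]
ft_force: [-5.8, -1.0, 20.5]
finger_gap: 0.001
```

```bash
python3 f.py
```

```text
f [-6.7  -1.15 21.  ] axial -0.63 along -0.6 lat -2.2 tcp [624.7 -21.4  43. ] t 19.825
```

Pressing at 21 N with the slab top at 43.0 mm, but 6.7 N of that goes sideways. I'll relieve the side load.

Call:
{"fn": "carry_out", "kwargs": {
  "series": [1,0,-0.8,0,0,1,0,0,0,0,1,0,0,0,0,1,0,0,0,0]
}}

```text
time_s: 20.32
tool_pos: [0.6247, -0.0215, 0.043]
ee_rot: [179.9, 0.1, 105.0]
ft_force: [-4.2, 0.1, 17.8]
finger_gap: 0.002
```

```bash
python3 f.py; python3 - <<'E'
from h import *
o=get_obs(); p=camera('wrist'); lm(p,['wedge_center','bare_foot','scale','check_weight'],o,1)
p=camera('top'); print('top'); lm(p,['bare_foot','slab','scale','vial_a','mug','tape','check_weight'],o)
p=camera('scene'); print('scene'); lm(p,['wedge_center','slab','slab_corner','scale','pan','check_weight','mug','tape'],o)
u,v=315,225
cv2.imwrite('pics/s6.png',cv2.resize(p['frame'][v-15:v+85,u-65:u+110,::-1],None,fx=4.5,fy=4.5,interpolation=cv2.INTER_CUBIC))
E
```

```text
f [-3.84 -0.14 18.73] axial -0.86 along -0.7 lat -2.3 tcp [624.6 -21.5  43. ] t 20.525
wedge_center 0.9 [625 -15   3] [322, 263]
top
vial_a 0.74 [ 745 -247   -4] [448, 182]
vial_a 0.54 [ 712 -308    0] [475, 194]
mug 0.83 [550 265   1] [237, 270]
tape 0.79 [577 390  -1] [186, 261]
check_weight 0.43 [ 648 -214    0] [437, 222]
scene
wedge_center 0.64 [620 -20   1] [330, 270]
slab 0.9 [699 -56  -3] [369, 269]
slab_corner 0.88 [622 -24  38] [332, 260]
scale 0.55 [734 -64  42] [385, 252]
pan 0.97 [723 -74  70] [385, 248]
check_weight 0.72 [ 641 -214    0] [386, 330]
check_weight 0.52 [717 -72  72] [382, 248]
mug 0.94 [549 259  -3] [252, 208]
tape 0.8 [571 389  -4] [241, 177]
```

View pics/s6.png

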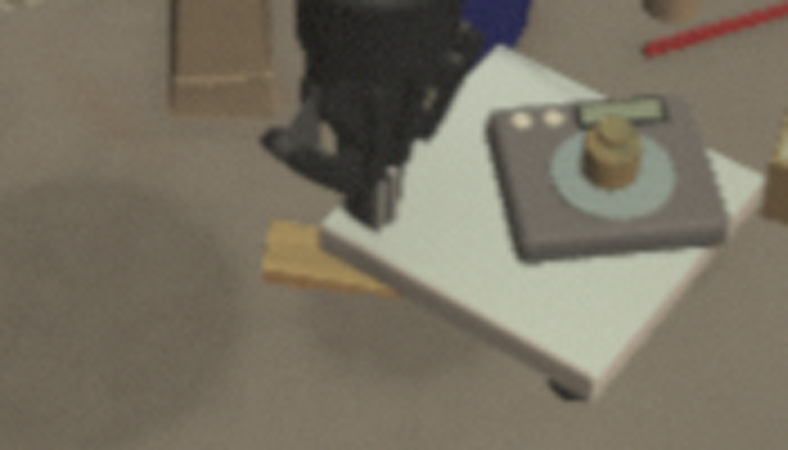

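The fingertips press the slab's near corner at crop (378,222), with the wedge under it at (330,262). The weight stands upright on the pan at (610,155), and nothing nearby has moved. The force is steady at 18.7 N and the tip is at the slab's nominal 43.0 mm, so I'm handing in.

```bash
python3 -c "
from workcell import *
print(finish_job()); o=get_obs(); print(o['time_s'],o['tool_pos'],o['ft_force'])"
```

```text
the job is handed in; nothing more can be done
None
the job is handed in; nothing more can be done
```

The wedge is under the bare foot, thin end first, and the job was handed in with the shut fingertips still pressing that corner of the slab; no verdict was reported.

- **Wedge:** I gripped it at the thick end and slid it in at about -35° until the push force started to rise. It reached about 6 N, under the roughly 10 N that slides the slab. I then backed off slightly and let go. The last close measurement put the foot's centre about 10 mm toward the thin end from the wedge's centre and 3–4 mm off its centre line, inside the limits.
- **Press:** The force was steady at about 18.7 N down, with about 4 N sideways. The fingertip stood at 43.0 mm, the slab's nominal height there, so the slab should be level; I had no direct tilt reading.
- **Surroundings:** The slab, scale, weight, mug, tape and vials all showed up within a few millimetres of where they started.
- **Doubts:**
    - The backing-off only partly took effect: the wedge stayed about 2 mm past first contact, so the foot may be raised by roughly 0.2 mm.
    - The wedge-to-slab force was not measured directly.
    - The position readings scatter by about 5 mm between cameras. In the last check the wrist and top cameras missed the slab and scale because the gripper hid them.

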